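# Lay up the soldering tray on a jeweller's bench

## Task

Lay up the steel soldering tray: the cream soldering board with the holes goes flat on the floor of the long bay, with the wire-bound charcoal block flat on top in the middle of the board and lengthwise along it; the terracotta borax dish goes flat in the short bay, with the white borax cone standing upright in the middle of the dish. Set these brittle things down, do not drop them. Leave the black rubber block, the plain white nylon block and the blue plastic dish where they lie, since they would not stand the torch, and do not shift the ball vise or the bur stand.

Things in the scene. Friction and masses are not known exactly. Their poses are not given: they have to be found in the camera images.
- tray: Shallow rectangular steel tray with two bays, 215 (its x) x 132 (its y) mm outside, walls and partition 3 mm thick and 16 mm high (18 mm over the rolled rim), floor 2 mm thick, open above; it does not move. Origin: centre of its underside on the bench, z up. One cross partition parts it: the LONG bay (118 x 126 mm inside) has its centre at x = -0.0455, y = 0 in the tray's frame, the SHORT bay (88 x 126 mm inside) at x = +0.0605, y = 0. It may stand at any yaw.
- board_c (a point): Soldering board: cream-coloured ceramic slab, 96 (its x) x 58 (its y) x 18 mm (z), top dotted with rows of small brown holes, about 0.1 kg, lying flat. The point is its centre, 9 mm above its underside; z up.
- charcoal_c (a point): Charcoal block: dull brown-black block, 76 (its x) x 44 (its y) x 28 mm (z), bound with two thin steel wires across the top near its ends and with grey scorch marks in the middle of the top, about 0.04 kg. The wires lie 25 mm either side of the middle; grip between them. The point is its centre, 14 mm above its underside; z up.
- borax_dish_c (a point): Borax dish: round terracotta-coloured ceramic dish, 64 mm across, 16 mm high, with a flat round well 52 mm wide whose floor lies 9 mm above the underside (the rim stands 7 mm over that floor), about 0.07 kg. The point is on its axis, 8 mm above its underside; z up.
- borax_cone_c (a point): Borax cone: off-white pressed cone with a cut-off tip, standing upright, 34 mm across at the foot, 20 mm at the top, 60 mm high, about 0.06 kg. The point is on its axis half-way up, 30 mm above the foot, where it is 27 mm across; z up. Gripped there or higher, the fingers stay clear of the dish's rim.
- rubber_block_c (a point): Rubber hammering block, must be left: clean jet-black, well-rounded edges, no wires or marks, the same size as the charcoal block (76 x 44 x 28 mm). The point is its centre.
- nylon_block_c (a point): Nylon forming block, must be left: plain bright white, no holes, rounded edges, the same size as the soldering board (96 x 58 x 18 mm). The point is its centre.
- stone_dish_c (a point): Plastic stone dish, must be left: blue, the same shape and size as the borax dish (64 mm across, 16 mm high). The point is on its axis, 8 mm above its underside.
- ball_vise_c (a point): Engraver's ball vise, an obstacle to be left: dark steel ball in a black rubber ring with steel jaws on top, 110 mm across at the foot, 114 mm high, 2 kg. The point is on its axis, 53 mm up.
- bur_stand_c (a point): Bur stand, to be left: bright blue block 60 x 95 x 24 mm with six small polishing wheels on shanks standing in it, 55 mm high in all. The point is at the centre of the block, 12 mm up.
Things that resemble listed ones, but are neither listed nor needed, are in the scene too. What is shaped like the part that bears charcoal_c but red, turquoise or yellow is not meant.

How it is judged:
By the outcome, as a careful person would: the job done as asked, in the order asked, and still so for the second after the job is handed in, with the robot touching nothing.
It also fails if it takes over 106 s, if anything falls off the work surface, if the arm or the gripper's body presses on something with over 40 N, if the wrist force passes 120 N, or if a joint passes its speed limit or range.

## Robot

A 6-joint arm with a two-finger parallel gripper is mounted at the origin on the work surface. World frame = base frame: x ahead of the robot, y to its left, z up, the work surface at z = 0. Lengths are in m, angles in degrees, forces in N, time in s.
With the tool pointing down it reaches from about 0.15 to 0.775 m from the base axis. Payload 6.1 kg.
Tool frame: the origin (TCP) lies where the fingers leave the gripper's body, on its centre line; the fingertips stand 73 mm ahead of it and the grasp point (between the pads) lies 54 mm ahead of it; z points along the fingers, y is the line along which they close (so a half turn about z gives the same grasp; the last joint's range is limited). The gripper opens to 85 mm and grips with 20 to 120 N. Pads are 22 mm wide; open, the fingers measure 114 mm over their backs; the gripper's body (76 mm by 85 mm) begins 54 mm behind the grasp point. The pads swing forward as they close: fully open they stand 13 mm farther back than shut.
Start: joints at [-66.291, 7.208, -2.269, 80.523, 0, 90], TCP at [0.211, -0.481, 0.304] pointing down, gripper open.
Joint ranges: [-155.77, 155.77], [-54.66, 111.73], [-72.52, 77.12], [-102.08, 115.82], [-83.92, 84.16], [-180, 180]. Speed limits (degrees/s): [136.94, 136.94, 172.46, 180, 180, 180].

## Interface

Orientations are given as a 3x3 rotation matrix whose columns are the frame's x, y, z axes.
In Python, from plant import read_state, capture, job_done gives the robot as it stands. The module is installed in compiled form; this text tells all that it offers.
- The arm moves only by the tool move_arm, never from a script. Its argument "increments" is a list of rows, each a list of 7 numbers: the turn, a rotation vector about the tool's x, y, z in rad, then the shift along the tool's x, y, z in m, then the closure, from -1 (fully open) to 1 (shut). A call has 1 to 8 rows; each row shifts and turns the commanded pose from where the row before left it, along the tool's axes as they then stand; what a row does not reach is not made up. A row lasts 1/8 s, in which the tool goes at most 62.5 mm and 10.7 degrees, less where a joint would pass 70% of its speed; a pose out of reach is approached as far as the arm can. A call is refused whole if a number of a shift passes 0.0625 or a number of a turn 0.188, either way. A call with a gripper value outside its range is refused whole. The fingers move at their own pace and stop on an object; the grip force is fixed at half the most. Time passes only in rows, so rows that do not move let the fingers close. It gives the time, the measured TCP pose, the force, the opening and the grip force at its end, in the units of the state.
- read_state(): the state, without advancing time (a new reading comes with each control period).
- capture(name): name is "scene" or "top" or "wrist"; returns a dict with "img" (420x560x3 uint8, red, green, blue), "fx", "fy", "cx", "cy" (pixels), "world_to_cam" (4x4, takes a point from world to camera coordinates). Camera axes: x right, y up, looking along -z (the intrinsics and any distortion apply to the point x, -y, -z); pixel columns grow to the right and rows downward; lengths in m; the calibration is good to about 2 mm. A picture is of the moment at which its call begins. There is no depth.
- job_done(): hands the job in; it is judged then, once.
The state is a dict: "t": time; "q": joint angles; "dq": joint speeds; "effort": joint torques, N m; "eef_pos": TCP position; "tool_rot": TCP orientation; "ft_force": force on the tool from outside, world axes, zero at the start; "torque": the same for the moment, N m; "finger_gap": opening from 0.0 (shut) to 1.0 (fully open); "grasp_force": force on a finger pad.
Only numpy, scipy, OpenCV 4.12 (cv2) and the standard library are available. Lean on these libraries where they do the work, as an engineer would, in place of code of your own. Each camera call takes 0.05 s, during which the arm holds its last target. There are 200 camera calls.

## Working session

There is one attempt and no reset: what is moved stays moved. The work goes in short steps, Python scripts to look and compute and a tool call to move; the robot and the scene stay as the last step left them, time stands still between calls to the robot, and variables do not carry over. Pictures are saved under pics/ and viewed, at most 14 in all, crops included, and the job is handed in when it is done.

Besides the shell and the picture viewer there is one more tool, called after "Request:" as name(argument=value, ...) on one line, values as JSON. move_arm: Moves the arm, as the interface text tells. Its arguments: {"type":"object","properties":{"increments":{"type":"array"}},"required":["increments"]}

```bash
mkdir -p pics; cat > h.py <<'E'
import numpy as np, cv2
from plant import read_state, capture, job_done
def snap(cam,fn=None):
    c=capture(cam)
    if fn: cv2.imwrite('pics/'+fn,cv2.cvtColor(c['img'],cv2.COLOR_RGB2BGR))
    return c
def ray(c,u,v,z):
    M=np.array(c['world_to_cam']);R=M[:3,:3];t=M[:3,3]
    d=R.T@np.array([(u-c['cx'])/c['fx'],-(v-c['cy'])/c['fy'],-1]);o=-R.T@t
    return o+d*(z-o[2])/d[2]
def proj(c,p):
    M=np.array(c['world_to_cam']);q=M[:3,:3]@np.array(p)+M[:3,3]
    return c['cx']+c['fx']*q[0]/-q[2], c['cy']+c['fy']*q[1]/q[2]
E
python3 - <<'E'
from h import *
s=read_state();print(s['t'],s['eef_pos'],np.round(s['tool_rot'],3),s['finger_gap'])
for n in('top','scene','wrist'):
    c=snap(n,n+'0.png');print(n,c['fx'],c['cx'],c['cy'],[k for k in c]);print(np.round(c['world_to_cam'],3))
E
```

```text
0.0 [ 0.21097438 -0.48042573  0.30310237] [[ 0.916  0.402 -0.001]
 [ 0.402 -0.916  0.002]
 [-0.    -0.002 -1.   ]] 0.9994877106482181
top 429.44232225181185 275.58153240900504 210.31079141176085 ['img', 'fx', 'fy', 'cx', 'cy', 'world_to_cam']
[[ 0.005 -1.     0.017  0.038]
 [ 0.997  0.006  0.072 -0.521]
 [-0.072  0.016  0.997 -1.311]
 [ 0.     0.     0.     1.   ]]
scene 426.198967943689 273.8864842032587 209.33607646790978 ['img', 'fx', 'fy', 'cx', 'cy', 'world_to_cam']
[[ 0.865  0.501  0.021 -0.492]
 [-0.323  0.526  0.787  0.105]
 [ 0.383 -0.688  0.617 -1.33 ]
 [ 0.     0.     0.     1.   ]]
wrist 319.7051212881106 276.5942671014498 206.36807046093216 ['img', 'fx', 'fy', 'cx', 'cy', 'world_to_cam']
[[ 0.402 -0.916 -0.    -0.524]
 [ 0.877  0.385 -0.288  0.038]
 [ 0.264  0.116  0.958 -0.379]
 [ 0.     0.     0.     1.   ]]
```

View pics/top0.png

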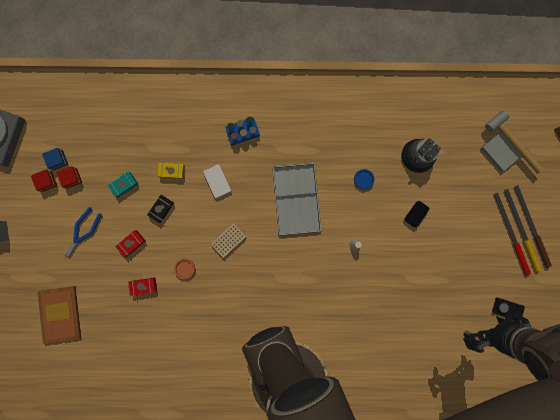

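View pics/scene0.png

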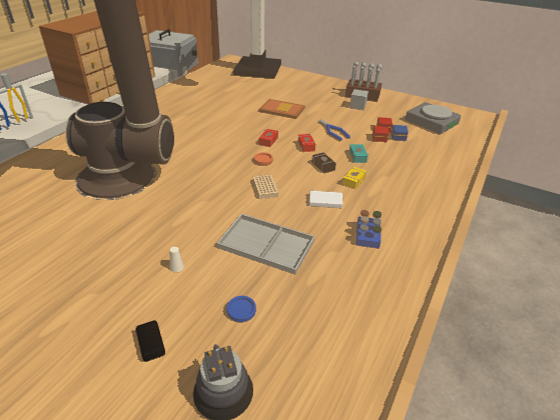

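The top view shows these candidates:
- **Charcoal-shaped blocks:** (161,209) is brown-black with wires and a scorch mark, so it is the charcoal. (417,214) is plain jet-black, so it is the rubber. The red (131,243), (143,287), turquoise (124,184) and yellow (171,170) blocks are not meant.
- **Board-shaped slabs:** (229,241) is cream with holes, so it is the board. (217,181) is plain white, so it is the nylon.
- **Dishes:** (185,269) is terracotta, so it is the borax dish. (364,180) is blue.
- **Cone:** (356,247).
- **Tray:** spans (274–320, 164–237). The long bay is the lower one, nearer the robot.

I'll confirm in an enlarged crop and measure.

```bash
cat > m.py <<'E'
from h import *
im=cv2.imread('pics/top0.png');c=capture('top')
cv2.imwrite('pics/crop0.png',cv2.resize(im[150:290,130:330],None,fx=4,fy=4,interpolation=cv2.INTER_CUBIC))
hsv=cv2.cvtColor(im,cv2.COLOR_BGR2HSV)
def pick(name,x0,y0,x1,y1,lo,hi,z):
    m=np.zeros(im.shape[:2],np.uint8);m[y0:y1,x0:x1]=cv2.inRange(hsv,lo,hi)[y0:y1,x0:x1]
    m=cv2.morphologyEx(m,cv2.MORPH_CLOSE,np.ones((7,7)))
    k=max(cv2.findContours(m,0,2)[0],key=cv2.contourArea)
    w=np.array([ray(c,*p[0],z)[:2] for p in k],np.float32)
    r=cv2.minAreaRect(w); b=cv2.boundingRect(k)
    print(name,b,'ctr',np.round(r[0],4),'size',np.round(r[1],4),'ang',round(r[2],1))
for n,u,v in[('cream',222,246),('char',155,208),('terra',185,269),('cone',354,246),('trayfl',300,220),('traywall',275,200),('wood',250,280),('wood',200,225)]: print(n,hsv[v,u])
pick('board',205,218,252,265,(10,20,130),(30,110,255),.018)
pick('char',143,190,180,228,(0,0,0),(180,255,62),.028)
pick('dish',170,254,200,284,(0,110,60),(10,255,255),.016)
pick('cone',345,230,368,262,(0,0,120),(180,70,255),.03)
pick('tray',265,155,330,245,(0,0,60),(180,60,255),.018)
E
python3 m.py
```

```text
cream [ 18  90 148]
char [18 46 84]
terra [  9 165 141]
cone [21 50 71]
trayfl [ 33  20 112]
traywall [ 19  98 101]
wood [ 18 141 141]
wood [ 17 138 140]
board (211, 223, 35, 34) ctr [0.429  0.1876] size [0.0567 0.0951] ang 43.3
char (147, 195, 27, 28) ctr [0.5222 0.3946] size [0.0503 0.0772] ang 57.7
dish (174, 259, 21, 20) ctr [0.3407 0.3207] size [0.0578 0.0612] ang 0.2
cone (353, 240, 9, 8) ctr [ 0.4212 -0.2069] size [0.028  0.0153] ang 45.1
tray (272, 163, 49, 72) ctr [ 0.5578 -0.0229] size [0.2145 0.1317] ang 5.7
```

View pics/crop0.png

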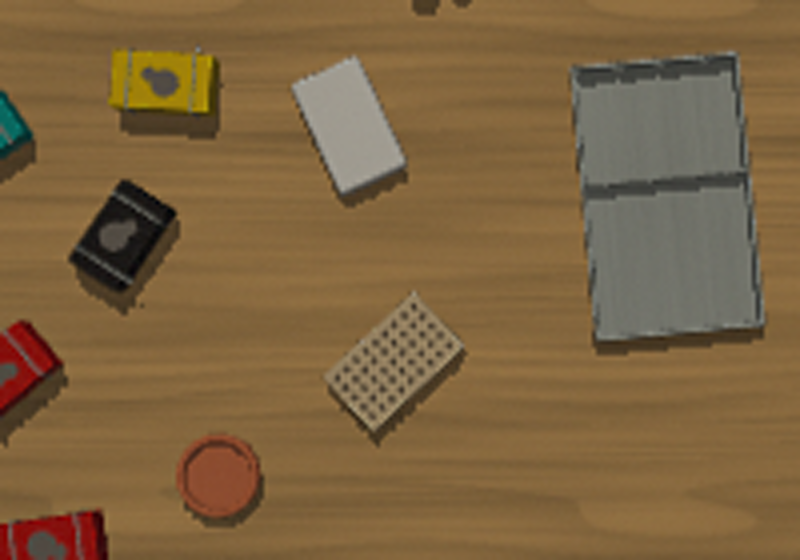

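The crop confirms it: the charcoal, with wires and scorch mark, is at crop (123,235), and the cream board with holes is at (395,362). The dish is at (219,475). The tray's long bay is the lower one, spanning crop rows 190–340. Next I'll plan the approach to the board.

```bash
cat > plan.py <<'E'
# usage: plan.py x y z yaw_of_tool_y N   -> per-row numbers
import sys; from h import *
x,y,z,a,N=map(float,sys.argv[1:6]);N=int(N)
s=read_state();R=np.array(s['tool_rot']);p=np.array(s['eef_pos'])
ya=np.degrees(np.arctan2(R[1,1],R[0,1])); d=(a-ya+180)%360-180
if len(sys.argv)>6: d+=360*int(sys.argv[6])
yaw=np.radians(ya+90);st=np.radians(d)/N;D=(np.array([x,y,z])-p)
print('t',s['t'],'pos',p.round(4),'yaw_y',ya.round(2),'q',np.round(s['q'],1),'z-axis',R[:,2].round(4),'F',np.round(s['ft_force'],1),'gap',round(s['finger_gap'],3),'gf',round(s['grasp_force'],1),'D',D.round(4),'turn',d.round(1))
for i in range(N):
    c,sn=np.cos(yaw),np.sin(yaw);w=D/N
    print([0,0,round(-st,3),round(c*w[0]+sn*w[1],4),round(sn*w[0]-c*w[1],4),round(-w[2],4)]);yaw+=st
E
python3 plan.py .429 .188 .2 43.3 13
```

```text
t 0.2 pos [ 0.211  -0.4805  0.3034] yaw_y -66.29 q [-66.3   7.2  -2.3  80.5   0.   90. ] z-axis [-4.e-04  9.e-04 -1.e+00] F [-0.5 -0.5 -0.8] gap 0.998 gf 0.0 D [ 0.218   0.6685 -0.1034] turn 109.6
[0, 0, np.float64(-0.147), np.float64(0.036), np.float64(-0.0403), np.float64(0.008)]
[0, 0, np.float64(-0.147), np.float64(0.0416), np.float64(-0.0346), np.float64(0.008)]
[0, 0, np.float64(-0.147), np.float64(0.0462), np.float64(-0.0282), np.float64(0.008)]
[0, 0, np.float64(-0.147), np.float64(0.0498), np.float64(-0.0211), np.float64(0.008)]
[0, 0, np.float64(-0.147), np.float64(0.0524), np.float64(-0.0136), np.float64(0.008)]
[0, 0, np.float64(-0.147), np.float64(0.0538), np.float64(-0.0057), np.float64(0.008)]
[0, 0, np.float64(-0.147), np.float64(0.054), np.float64(0.0022), np.float64(0.008)]
[0, 0, np.float64(-0.147), np.float64(0.0531), np.float64(0.0101), np.float64(0.008)]
[0, 0, np.float64(-0.147), np.float64(0.0511), np.float64(0.0178), np.float64(0.008)]
[0, 0, np.float64(-0.147), np.float64(0.0479), np.float64(0.0251), np.float64(0.008)]
[0, 0, np.float64(-0.147), np.float64(0.0437), np.float64(0.0318), np.float64(0.008)]
[0, 0, np.float64(-0.147), np.float64(0.0386), np.float64(0.0379), np.float64(0.008)]
[0, 0, np.float64(-0.147), np.float64(0.0326), np.float64(0.0432), np.float64(0.008)]
```

Request:
move_arm(increments=[[0, 0, -0.147, 0.036, -0.04, 0.008, -1], [0, 0, -0.147, 0.042, -0.035, 0.008, -1], [0, 0, -0.147, 0.046, -0.028, 0.008, -1], [0, 0, -0.147, 0.05, -0.021, 0.008, -1], [0, 0, -0.147, 0.052, -0.014, 0.008, -1], [0, 0, -0.147, 0.054, -0.006, 0.008, -1], [0, 0, -0.147, 0.054, 0.002, 0.008, -1], [0, 0, -0.147, 0.053, 0.01, 0.008, -1]])

```text
t: 1.2
eef_pos: [0.3449, -0.0675, 0.2398]
tool_rot: [[-0.024, 1.0, 0.001], [1.0, 0.024, -0.0], [-0.0, 0.001, -1.0]]
ft_force: [0.7, 0.5, 0.1]
finger_gap: 0.998
grasp_force: 0.0
```

Request:
move_arm(increments=[[0, 0, -0.147, 0.051, 0.018, 0.008, -1], [0, 0, -0.147, 0.048, 0.025, 0.008, -1], [0, 0, -0.147, 0.044, 0.032, 0.008, -1], [0, 0, -0.147, 0.039, 0.038, 0.008, -1], [0, 0, -0.147, 0.033, 0.043, 0.008, -1], [0, 0, 0, 0, 0, 0, -1], [0, 0, 0, 0, 0, 0, -1]])

```text
t: 2.08
eef_pos: [0.4282, 0.1888, 0.1996]
tool_rot: [[-0.685, 0.729, -0.001], [0.729, 0.685, -0.001], [0.0, -0.001, -1.0]]
ft_force: [1.0, -0.4, 0.2]
finger_gap: 1.0
grasp_force: 0.0
```

```bash
python3 plan.py .429 .188 .15 43.3 1; python3 - <<'E'
from h import *
c=snap('wrist','w1.png');print(proj(c,[.429,.188,.018]),proj(c,[.5125,-.0274,.018]))
M=c['world_to_cam'];print((-M[:3,:3].T@M[:3,3]).round(3))
E
```

```text
t 2.075 pos [0.4282 0.1888 0.1996] yaw_y 43.21 q [ 23.8   2.4 -20.7  67.   -0.   70.6] z-axis [-1.1e-03 -8.0e-04 -1.0e+00] F [ 1.  -0.4  0.2] gap 1.0 gf 0.0 D [ 0.0008 -0.0008 -0.0496] turn 0.1
[0, 0, np.float64(-0.002), np.float64(-0.0011), np.float64(0.0), np.float64(0.0496)]
(np.float64(277.54241131883407), np.float64(205.5034826755765)) (np.float64(192.27713483793923), np.float64(407.17176889889527))
[0.377 0.243 0.27 ]
```

View pics/w1.png

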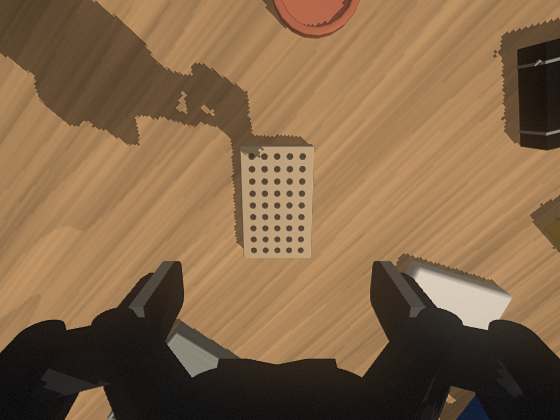

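The wrist view shows the board at columns 241–313 and rows 146–258, aligned with the gripper and centred about 2 mm farther along tool +x. Next I'll descend, grip and check.

Request:
move_arm(increments=[[0, 0, 0, 0.001, 0, 0.05, -1], [0, 0, 0, 0, 0, 0.05, -1], [0, 0, 0, 0, 0, 0.02, -1], [0, 0, 0, 0, 0, 0.008, -1], [0, 0, 0, 0, 0, 0, 0], [0, 0, 0, 0, 0, 0, 1], [0, 0, 0, 0, 0, 0, 1], [0, 0, 0, 0, 0, 0, 1]])

```text
t: 3.12
eef_pos: [0.429, 0.1898, 0.0735]
tool_rot: [[-0.684, 0.729, 0.003], [0.729, 0.684, 0.001], [-0.002, 0.003, -1.0]]
ft_force: [-0.2, -0.9, 6.8]
finger_gap: 0.66
grasp_force: 65.0
```

Request:
move_arm(increments=[[0, 0, 0, 0, 0, 0, 1], [0, 0, 0, 0, 0, 0, 1]])

```text
t: 3.38
eef_pos: [0.4291, 0.1898, 0.0736]
tool_rot: [[-0.684, 0.729, 0.003], [0.729, 0.684, 0.001], [-0.002, 0.003, -1.0]]
ft_force: [-0.0, -1.2, 7.4]
finger_gap: 0.661
grasp_force: 65.0
```

```bash
python3 plan.py .5125 -.0274 .17 95.7 6
```

```text
t 3.375 pos [0.4291 0.1898 0.0736] yaw_y 43.19 q [ 23.9   7.5 -32.   50.3  -0.   70.7] z-axis [ 3.e-03  6.e-04 -1.e+00] F [-0.  -1.2  7.4] gap 0.661 gf 65.0 D [ 0.0834 -0.2172  0.0964] turn 52.5
[0, 0, np.float64(-0.153), np.float64(-0.0359), np.float64(-0.0146), np.float64(-0.0161)]
[0, 0, np.float64(-0.153), np.float64(-0.0333), np.float64(-0.0199), np.float64(-0.0161)]
[0, 0, np.float64(-0.153), np.float64(-0.0299), np.float64(-0.0248), np.float64(-0.0161)]
[0, 0, np.float64(-0.153), np.float64(-0.0257), np.float64(-0.029), np.float64(-0.0161)]
[0, 0, np.float64(-0.153), np.float64(-0.021), np.float64(-0.0326), np.float64(-0.0161)]
[0, 0, np.float64(-0.153), np.float64(-0.0158), np.float64(-0.0354), np.float64(-0.0161)]
```

Gripped: the gap is 0.66, about 56 mm. The fingertips touch the bench at TCP z = 0.073. Lift and carry over the long bay.

Request:
move_arm(increments=[[0, 0, 0, 0, 0, -0.04, 1], [0, 0, -0.153, -0.036, -0.015, -0.02, 1], [0, 0, -0.153, -0.033, -0.02, -0.02, 1], [0, 0, -0.153, -0.03, -0.025, -0.01, 1], [0, 0, -0.153, -0.026, -0.029, 0, 1], [0, 0, -0.153, -0.021, -0.033, 0, 1], [0, 0, -0.153, -0.016, -0.035, 0, 1], [0, 0, 0, 0, 0, 0, 1]])

```text
t: 4.38
eef_pos: [0.5123, -0.0301, 0.1622]
tool_rot: [[-0.995, -0.098, 0.001], [-0.098, 0.995, -0.0], [-0.001, -0.0, -1.0]]
ft_force: [-0.8, 0.3, -1.8]
finger_gap: 0.659
grasp_force: 64.6
```

Request:
move_arm(increments=[[0, 0, 0, 0, 0, 0, 1]])

```text
t: 4.5
eef_pos: [0.5113, -0.028, 0.162]
tool_rot: [[-0.995, -0.1, -0.0], [-0.1, 0.995, 0.0], [0.0, 0.0, -1.0]]
ft_force: [0.1, 0.5, -0.8]
finger_gap: 0.66
grasp_force: 64.6
```

```bash
python3 plan.py .5125 -.0274 .0765 95.7 1; python3 - <<'E'
from h import *
c=snap('wrist','w2.png')
a=np.radians(5.7);C=np.array([.5578,-.0229])
for x,y in[(.1075,.066),(-.1075,.066),(-.1075,-.066),(.1075,-.066),(.0135,.063),(.0135,-.063)]:
    w=C+[x*np.cos(a)-y*np.sin(a),x*np.sin(a)+y*np.cos(a)];print((x,y),np.round(proj(c,[*w,.018]),0))
E
```

```text
t 4.5 pos [ 0.5113 -0.028   0.162 ] yaw_y 95.71 q [ -3.1   8.1 -19.3  62.7   0.   -8.9] z-axis [-3.e-04  4.e-04 -1.e+00] F [ 0.1  0.5 -0.8] gap 0.66 gf 64.6 D [ 0.0012  0.0006 -0.0855] turn -0.0
[0, 0, np.float64(0.0), np.float64(-0.0013), np.float64(0.0004), np.float64(0.0855)]
(0.1075, 0.066) [354. 391.]
(-0.1075, 0.066) [377. 132.]
(-0.1075, -0.066) [176. 132.]
(0.1075, -0.066) [199. 391.]
(0.0135, 0.063) [359. 294.]
(0.0135, -0.063) [194. 294.]
```

View pics/w2.png

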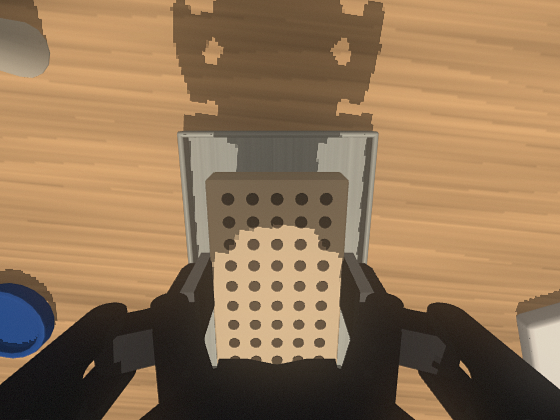

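The board is held level over the long bay. The tray's near corners appear at (178,132) and (379,132), against predictions of (176,132) and (377,132), so the error is about 1 mm. Lower it and set it down slowly.

Request:
move_arm(increments=[[0, 0, 0, -0.001, 0.001, 0.04, 1], [0, 0, 0, 0, 0.001, 0.03, 1], [0, 0, 0, 0, 0, 0.01, 1], [0, 0, 0, 0, 0, 0.004, 1], [0, 0, 0, 0, 0, 0.001, 1], [0, 0, 0, 0, 0, 0.001, 1], [0, 0, 0, 0, 0, 0.001, 1], [0, 0, 0, 0, 0, 0, 1]])

```text
t: 5.55
eef_pos: [0.5128, -0.0261, 0.0756]
tool_rot: [[-0.995, -0.101, 0.001], [-0.101, 0.995, 0.0], [-0.001, -0.0, -1.0]]
ft_force: [-0.4, -0.6, 3.4]
finger_gap: 0.662
grasp_force: 65.1
```

Request:
move_arm(increments=[[0, 0, 0, 0, 0, 0, -0.6], [0, 0, 0, 0, 0, 0, -0.6], [0, 0, 0, 0, 0, 0, -0.6], [0, 0, 0, 0, 0, -0.03, -0.6], [0, 0, 0, 0, 0, -0.05, -1], [0, 0, 0, 0, 0, -0.04, -1]])

```text
t: 6.3
eef_pos: [0.5124, -0.026, 0.1966]
tool_rot: [[-0.995, -0.101, 0.001], [-0.101, 0.995, -0.0], [-0.001, -0.0, -1.0]]
ft_force: [1.4, -0.5, 0.5]
finger_gap: 0.997
grasp_force: 0.0
```

```bash
python3 plan.py .522 .395 .2 57.7 9
```

```text
t 6.3 pos [ 0.5124 -0.026   0.1966] yaw_y 95.8 q [ -2.9   7.2 -15.9  67.   -0.   -8.7] z-axis [ 6.e-04 -0.e+00 -1.e+00] F [ 1.4 -0.5  0.5] gap 0.997 gf 0.0 D [0.0096 0.421  0.0034] turn -38.1
[0, 0, np.float64(0.074), np.float64(-0.0058), np.float64(0.0464), np.float64(-0.0004)]
[0, 0, np.float64(0.074), np.float64(-0.0023), np.float64(0.0467), np.float64(-0.0004)]
[0, 0, np.float64(0.074), np.float64(0.0011), np.float64(0.0468), np.float64(-0.0004)]
[0, 0, np.float64(0.074), np.float64(0.0046), np.float64(0.0466), np.float64(-0.0004)]
[0, 0, np.float64(0.074), np.float64(0.008), np.float64(0.0461), np.float64(-0.0004)]
[0, 0, np.float64(0.074), np.float64(0.0114), np.float64(0.0454), np.float64(-0.0004)]
[0, 0, np.float64(0.074), np.float64(0.0147), np.float64(0.0444), np.float64(-0.0004)]
[0, 0, np.float64(0.074), np.float64(0.0179), np.float64(0.0432), np.float64(-0.0004)]
[0, 0, np.float64(0.074), np.float64(0.0211), np.float64(0.0418), np.float64(-0.0004)]
```

```bash
python3 - <<'E'
from h import *
c=snap('wrist','w3.png')
np.save('c3.npy',c,allow_pickle=True)
E
```

```text
(no output)
```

View pics/w3.png

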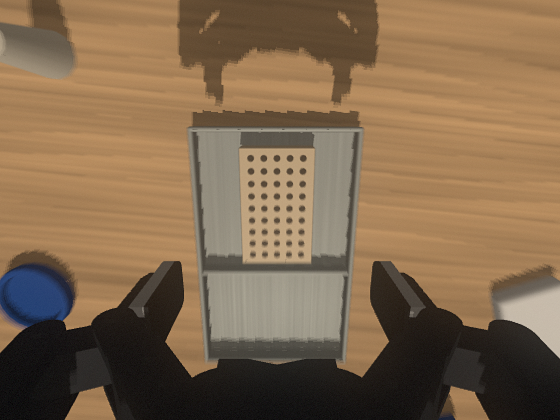

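Request:
move_arm(increments=[[0, 0, 0.074, -0.006, 0.046, 0, -1], [0, 0, 0.074, -0.002, 0.047, 0, -1], [0, 0, 0.074, 0.001, 0.047, 0, -1], [0, 0, 0.074, 0.005, 0.047, 0, -1], [0, 0, 0.074, 0.008, 0.046, 0, -1], [0, 0, 0.074, 0.011, 0.045, 0, -1], [0, 0, 0.074, 0.015, 0.044, 0, -1], [0, 0, 0.074, 0.018, 0.043, 0, -1]])

```text
t: 7.35
eef_pos: [0.5201, 0.3492, 0.1945]
tool_rot: [[-0.881, 0.473, -0.0], [0.473, 0.881, -0.0], [-0.0, -0.0, -1.0]]
ft_force: [1.4, -0.1, -0.7]
finger_gap: 0.996
grasp_force: 0.0
```

Request:
move_arm(increments=[[0, 0, 0.074, 0.021, 0.042, 0, -1], [0, 0, 0, 0, 0, 0, -1], [0, 0, 0, 0, 0, 0, -1]])

```text
t: 7.72
eef_pos: [0.5213, 0.3943, 0.1942]
tool_rot: [[-0.845, 0.535, -0.001], [0.535, 0.845, -0.001], [0.0, -0.001, -1.0]]
ft_force: [-0.6, -0.1, -0.4]
finger_gap: 0.999
grasp_force: 0.0
```

```bash
python3 plan.py .522 .395 .08 57.7 1; python3 - <<'E'
from h import *
c=snap('wrist','w4.png');np.save('c4.npy',c,allow_pickle=True);print(proj(c,[.522,.395,.028]))
E
```

```text
t 7.725 pos [0.5213 0.3943 0.1942] yaw_y 57.69 q [37.1 22.3  3.5 71.3 -0.  69.4] z-axis [-9.0e-04 -1.1e-03 -1.0e+00] F [-0.6 -0.1 -0.4] gap 0.999 gf 0.0 D [ 0.0007  0.0007 -0.1142] turn 0.0
[0, 0, np.float64(-0.0), np.float64(-0.0003), np.float64(0.001), np.float64(0.1142)]
(np.float64(278.513417686602), np.float64(210.17641877301273))
```

View pics/w4.png

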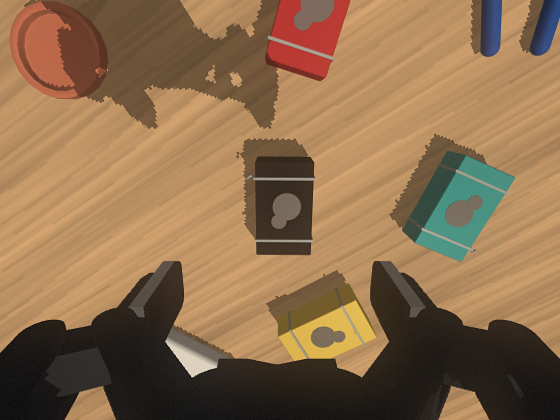

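w3 shows the board flat in the long bay, at columns 239–314 and rows 148–264. w4 shows the charcoal at columns 254–314, with its wires at rows 179 and 241. Next I'll compute offsets from these pixels.

```bash
python3 - <<'E'
from h import *
c=np.load('c3.npy',allow_pickle=True).item();a=np.radians(5.7);C=np.array([.5578,-.0229])
loc=lambda p:np.array([[np.cos(a),np.sin(a)],[-np.sin(a),np.cos(a)]])@(p[:2]-C)
# board top corners (rough), bay rim
for n,u,v,z in[('board nl',239.5,149,.02),('nr',314.5,149,.02),('fl',242,263,.02),('fr',312,263,.02),('rim nl',189.5,128,.018),('rim nr',362.5,128,.018),('part l',203,272,.016),('part r',349,272,.016)]: print(n,(loc(ray(c,u,v,z))*1e3).round(1))
c=np.load('c4.npy',allow_pickle=True).item();p=np.array([.5213,.3943]);x=np.array([-.845,.535]);y=np.array([.535,.845])
for n,u,v in[('w1 l',254.5,179),('w1 r',314,180),('w2 l',255,240.5),('w2 r',312.5,241),('end l',255.5,254),('end r',311,254)]:
    d=ray(c,u,v,.028)[:2]-p;print(n,(d@x*1e3).round(1),(d@y*1e3).round(1))
E
```

```text
board nl [-91.1 -26.9]
nr [-91.2  30.6]
fl [  5.3 -27.8]
fr [ 5.2 31.9]
rim nl [-106.5  -64.5]
rim nr [-106.8   66.7]
part l [ 16.1 -62.7]
part r [15.8 65.1]
w1 l 24.4 -17.2
w1 r 23.7 27.7
w2 l -25.7 -17.8
w2 r -26.0 28.2
end l -37.5 -17.6
end r -37.4 27.4
```

Request:
move_arm(increments=[[0, 0, 0, 0, 0.005, 0.04, -1], [0, 0, 0, 0, 0, 0.05, -1], [0, 0, 0, 0, 0, 0.015, -1], [0, 0, 0, 0, 0, 0.008, 0], [0, 0, 0, 0, 0, 0, 1], [0, 0, 0, 0, 0, 0, 1], [0, 0, 0, 0, 0, 0, 1], [0, 0, 0, 0, 0, 0, 1]])

```text
t: 8.78
eef_pos: [0.5251, 0.3995, 0.084]
tool_rot: [[-0.845, 0.535, 0.003], [0.535, 0.845, 0.002], [-0.001, 0.003, -1.0]]
ft_force: [-0.6, -0.8, 5.6]
finger_gap: 0.495
grasp_force: 63.4
```

```bash
python3 plan.py .5146 -.0259 .155 95.7 9
```

```text
t 8.775 pos [0.5251 0.3995 0.084 ] yaw_y 57.64 q [37.3 25.8 -5.5 58.5 -0.  69.6] z-axis [ 0.0028  0.0019 -1.    ] F [-0.6 -0.8  5.6] gap 0.495 gf 63.4 D [-0.0105 -0.4254  0.071 ] turn 38.1
[0, 0, np.float64(-0.074), np.float64(-0.0243), np.float64(-0.0406), np.float64(-0.0079)]
[0, 0, np.float64(-0.074), np.float64(-0.0213), np.float64(-0.0422), np.float64(-0.0079)]
[0, 0, np.float64(-0.074), np.float64(-0.0181), np.float64(-0.0437), np.float64(-0.0079)]
[0, 0, np.float64(-0.074), np.float64(-0.0148), np.float64(-0.0449), np.float64(-0.0079)]
[0, 0, np.float64(-0.074), np.float64(-0.0115), np.float64(-0.0459), np.float64(-0.0079)]
[0, 0, np.float64(-0.074), np.float64(-0.008), np.float64(-0.0466), np.float64(-0.0079)]
[0, 0, np.float64(-0.074), np.float64(-0.0046), np.float64(-0.0471), np.float64(-0.0079)]
[0, 0, np.float64(-0.074), np.float64(-0.0011), np.float64(-0.0473), np.float64(-0.0079)]
[0, 0, np.float64(-0.074), np.float64(0.0024), np.float64(-0.0472), np.float64(-0.0079)]
```

Request:
move_arm(increments=[[0, 0, 0, 0, 0, -0.04, 1], [0, 0, -0.074, -0.024, -0.041, -0.02, 1], [0, 0, -0.074, -0.021, -0.042, -0.02, 1], [0, 0, -0.074, -0.018, -0.044, 0, 1], [0, 0, -0.074, -0.015, -0.045, 0, 1], [0, 0, -0.074, -0.012, -0.046, 0, 1], [0, 0, -0.074, -0.008, -0.047, 0, 1], [0, 0, -0.074, -0.005, -0.047, 0, 1]])

```text
t: 9.78
eef_pos: [0.5162, 0.0657, 0.1625]
tool_rot: [[-0.999, 0.044, 0.001], [0.044, 0.999, 0.0], [-0.001, 0.0, -1.0]]
ft_force: [0.2, -0.6, -1.1]
finger_gap: 0.498
grasp_force: 62.7
```

Request:
move_arm(increments=[[0, 0, -0.074, -0.001, -0.047, 0, 1], [0, 0, -0.074, 0.002, -0.047, 0, 1], [0, 0, 0, 0, 0, 0, 1], [0, 0, 0, 0, 0, 0, 1]])

```text
t: 10.28
eef_pos: [0.5145, -0.0269, 0.1622]
tool_rot: [[-0.995, -0.1, 0.0], [-0.1, 0.995, 0.0], [-0.001, 0.0, -1.0]]
ft_force: [-0.4, -0.1, -0.2]
finger_gap: 0.498
grasp_force: 62.8
```

```bash
python3 plan.py .5146 -.0259 .106 95.7 1
```

```text
t 10.275 pos [ 0.5145 -0.0269  0.1622] yaw_y 95.75 q [ -3.    8.4 -18.9  62.7   0.   -8.8] z-axis [ 5.e-04  4.e-04 -1.e+00] F [-0.4 -0.1 -0.2] gap 0.498 gf 62.8 D [ 0.0001  0.001  -0.0562] turn -0.0
[0, 0, np.float64(0.001), np.float64(-0.0002), np.float64(0.001), np.float64(0.0562)]
```

Request:
move_arm(increments=[[0, 0, 0, 0, 0.001, 0.03, 1], [0, 0, 0, 0, 0, 0.02, 1], [0, 0, 0, 0, 0, 0.005, 1], [0, 0, 0, 0, 0, 0.001, 1], [0, 0, 0, 0, 0, 0.001, 1], [0, 0, 0, 0, 0, 0, 1]])

```text
t: 11.02
eef_pos: [0.5147, -0.0259, 0.1056]
tool_rot: [[-0.995, -0.101, 0.001], [-0.101, 0.995, -0.0], [-0.001, -0.0, -1.0]]
ft_force: [0.8, 0.2, 0.1]
finger_gap: 0.496
grasp_force: 62.8
```

Request:
move_arm(increments=[[0, 0, 0, 0, 0, 0.001, 1], [0, 0, 0, 0, 0, 0.001, 1], [0, 0, 0, 0, 0, 0, 1]])

```text
t: 11.4
eef_pos: [0.5146, -0.0261, 0.104]
tool_rot: [[-0.995, -0.101, 0.001], [-0.101, 0.995, 0.0], [-0.001, -0.0, -1.0]]
ft_force: [-2.0, -0.5, 6.7]
finger_gap: 0.495
grasp_force: 63.6
```

Request:
move_arm(increments=[[0, 0, 0, 0, 0, 0, -0.3], [0, 0, 0, 0, 0, 0, -0.3], [0, 0, 0, 0, 0, 0, -0.3], [0, 0, 0, 0, 0, -0.03, -0.6], [0, 0, 0, 0, 0, -0.04, -1], [0, 0, 0, 0, 0, -0.022, -1], [0, 0, 0, 0, 0, 0, -1]])

```text
t: 12.28
eef_pos: [0.5153, -0.0261, 0.1965]
tool_rot: [[-0.995, -0.101, 0.004], [-0.101, 0.995, -0.0], [-0.003, -0.001, -1.0]]
ft_force: [0.6, -0.9, 0.1]
finger_gap: 0.999
grasp_force: 0.0
```

```bash
python3 - <<'E'
from h import *
c=snap('wrist','w5.png');np.save('c5.npy',c,allow_pickle=True)
E
python3 plan.py .3407 .3207 .2 95.7 8
```

```text
t 12.325 pos [ 0.5146 -0.026   0.195 ] yaw_y 95.79 q [ -2.9   7.4 -15.8  66.8  -0.   -8.7] z-axis [ 1.1e-03 -1.0e-04 -1.0e+00] F [-0.8 -0.2 -0. ] gap 1.0 gf 0.0 D [-0.1739  0.3467  0.005 ] turn -0.1
[0, 0, np.float64(0.0), np.float64(0.0173), np.float64(0.0453), np.float64(-0.0006)]
[0, 0, np.float64(0.0), np.float64(0.0173), np.float64(0.0453), np.float64(-0.0006)]
[0, 0, np.float64(0.0), np.float64(0.0173), np.float64(0.0453), np.float64(-0.0006)]
[0, 0, np.float64(0.0), np.float64(0.0173), np.float64(0.0453), np.float64(-0.0006)]
[0, 0, np.float64(0.0), np.float64(0.0173), np.float64(0.0453), np.float64(-0.0006)]
[0, 0, np.float64(0.0), np.float64(0.0173), np.float64(0.0453), np.float64(-0.0006)]
[0, 0, np.float64(0.0), np.float64(0.0173), np.float64(0.0453), np.float64(-0.0006)]
[0, 0, np.float64(0.0), np.float64(0.0173), np.float64(0.0453), np.float64(-0.0006)]
```

View pics/w5.png

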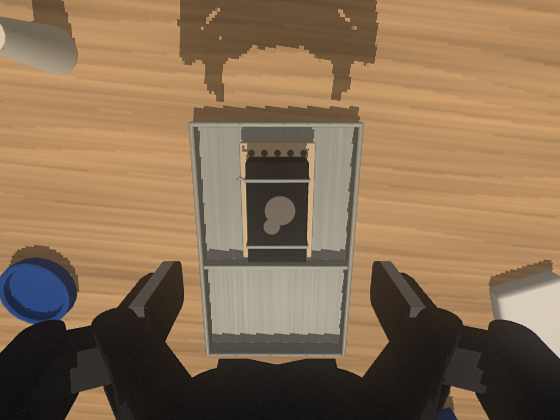

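w5 shows the charcoal flat on the board and lengthwise, with wires at rows 180 and 247 and columns 246–309, and board edges visible at columns 241 and 314. I'll check the numbers on the way to the dish.

Request:
move_arm(increments=[[0, 0, 0, 0.017, 0.045, 0, -1], [0, 0, 0, 0.017, 0.045, 0, -1], [0, 0, 0, 0.017, 0.045, 0, -1], [0, 0, 0, 0.017, 0.045, 0, -1], [0, 0, 0, 0.017, 0.046, 0, -1], [0, 0, 0, 0.017, 0.046, 0, -1], [0, 0, 0, 0.018, 0.046, 0, -1], [0, 0, 0, 0.018, 0.046, 0, -1]])

```text
t: 13.32
eef_pos: [0.3388, 0.3231, 0.1933]
tool_rot: [[-0.995, -0.101, -0.002], [-0.101, 0.995, -0.002], [0.002, -0.001, -1.0]]
ft_force: [0.2, -0.1, 0.3]
finger_gap: 1.002
grasp_force: 0.0
```

Request:
move_arm(increments=[[0, 0, 0, 0, 0, 0, -1], [0, 0, 0, 0, 0, 0, -1]])

```text
t: 13.58
eef_pos: [0.3398, 0.3217, 0.1936]
tool_rot: [[-0.995, -0.102, -0.001], [-0.102, 0.995, -0.002], [0.002, -0.002, -1.0]]
ft_force: [0.1, 0.6, 0.3]
finger_gap: 1.003
grasp_force: 0.0
```

```bash
python3 - <<'E'
from h import *
c=np.load('c5.npy',allow_pickle=True).item();a=np.radians(5.7);C=np.array([.5578,-.0229])
loc=lambda p:np.array([[np.cos(a),np.sin(a)],[-np.sin(a),np.cos(a)]])@(p[:2]-C)
for n,u,v,z in[('w1l',246,180.5,.048),('w1r',309.5,180.5,.048),('w2l',247,247,.048),('w2r',308,247,.048),('brd l',241,143,.02),('brd r',314.5,143,.02)]: print(n,(loc(ray(c,u,v,z))*1e3).round(1))
c=snap('wrist','w6.png');s=read_state();p=s['eef_pos'];R=np.array(s['tool_rot'])
im=cv2.imread('pics/w6.png');hsv=cv2.cvtColor(im,cv2.COLOR_BGR2HSV)
u,v=proj(c,[.3407,.3207,.016]);print(u,v,hsv[int(v),int(u)])
m=cv2.inRange(hsv,(0,110,50),(11,255,255))|cv2.inRange(hsv,(175,110,50),(180,255,255));m=cv2.morphologyEx(m,cv2.MORPH_OPEN,np.ones((3,3)))
for k in cv2.findContours(m,0,2)[0]:
    if cv2.contourArea(k)>800:
        w=np.array([ray(c,*q[0],.012)[:2] for q in k],np.float32);o,r=cv2.minEnclosingCircle(w);e=cv2.fitEllipse(w)
        print(cv2.boundingRect(k),np.round(o,4),round(r,4),np.round(e[0],4),np.round(e[1],4))
E
python3 plan.py .3407 .3207 .075 95.7 1
```

```text
w1l [-69.2 -20.1]
w1r [-69.3  24.3]
w2l [-18.6 -20.7]
w2r [-18.7  24.8]
brd l [-92.2 -25.9]
brd r [-92.3  30.1]
275.27854253702344 207.0747391251391 [  8 148 189]
(422, 268, 74, 61) [0.4152 0.4953] 0.0394 [0.4099 0.4942] [0.0375 0.0765]
(462, 260, 49, 57) [0.3975 0.516 ] 0.0355 [0.397  0.5172] [0.0143 0.0806]
(238, 166, 78, 77) [0.3406 0.3221] 0.0331 [0.3407 0.3219] [0.0631 0.065 ]
(388, 128, 33, 62) [0.2924 0.4173] 0.0267 [0.2909 0.4174] [0.026  0.0596]
(487, 125, 23, 61) [0.2822 0.4899] 0.0244 [0.2828 0.4903] [0.0117 0.087 ]
(419, 125, 72, 64) [0.2868 0.456 ] 0.0349 [0.2874 0.4564] [0.0572 0.063 ]
t 13.625 pos [0.3401 0.3214 0.1939] yaw_y 95.77 q [ 43.4   2.5 -21.3  66.3  -0.   37.6] z-axis [-0.0011 -0.0015 -1.    ] F [ 0.7  0.8 -0.4] gap 1.003 gf 0.0 D [ 0.0006 -0.0007 -0.1189] turn -0.1
[0, 0, np.float64(0.001), np.float64(-0.0005), np.float64(-0.0007), np.float64(0.1189)]
```

View pics/w6.png

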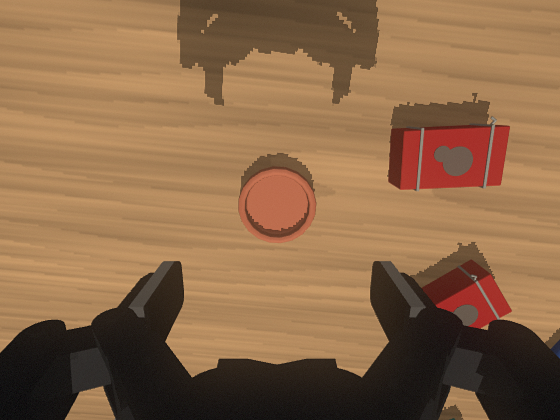

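The charcoal centre is within 1–2 mm of the board's. w6 shows the terracotta dish, bounding box (238,166) to (316,243), centred between the fingers. Grip it.

Request:
move_arm(increments=[[0, 0, 0, -0.0005, 0.0005, 0.05, -1], [0, 0, 0, 0, 0, 0.05, -1], [0, 0, 0, 0, 0, 0.015, -1], [0, 0, 0, 0, 0, 0.006, -0.3], [0, 0, 0, 0, 0, 0, 0.5], [0, 0, 0, 0, 0, 0, 1], [0, 0, 0, 0, 0, 0, 1], [0, 0, 0, 0, 0, 0, 1]])

```text
t: 14.62
eef_pos: [0.3412, 0.3232, 0.0748]
tool_rot: [[-0.995, -0.101, 0.002], [-0.101, 0.995, 0.001], [-0.002, 0.001, -1.0]]
ft_force: [0.2, -0.6, 4.7]
finger_gap: 0.716
grasp_force: 65.4
```

```bash
python3 plan.py .6184 -.016 .155 95.7 9
```

```text
t 14.625 pos [0.3412 0.3232 0.0748] yaw_y 95.8 q [ 43.5   7.5 -31.8  50.6  -0.   37.7] z-axis [ 0.0015  0.0011 -1.    ] F [ 0.2 -0.6  4.7] gap 0.716 gf 65.4 D [ 0.2772 -0.3392  0.0802] turn -0.1
[0, 0, np.float64(0.0), np.float64(-0.0268), np.float64(-0.0406), np.float64(-0.0089)]
[0, 0, np.float64(0.0), np.float64(-0.0268), np.float64(-0.0406), np.float64(-0.0089)]
[0, 0, np.float64(0.0), np.float64(-0.0268), np.float64(-0.0406), np.float64(-0.0089)]
[0, 0, np.float64(0.0), np.float64(-0.0269), np.float64(-0.0406), np.float64(-0.0089)]
[0, 0, np.float64(0.0), np.float64(-0.0269), np.float64(-0.0406), np.float64(-0.0089)]
[0, 0, np.float64(0.0), np.float64(-0.0269), np.float64(-0.0406), np.float64(-0.0089)]
[0, 0, np.float64(0.0), np.float64(-0.0269), np.float64(-0.0406), np.float64(-0.0089)]
[0, 0, np.float64(0.0), np.float64(-0.0269), np.float64(-0.0406), np.float64(-0.0089)]
[0, 0, np.float64(0.0), np.float64(-0.0269), np.float64(-0.0406), np.float64(-0.0089)]
```

Request:
move_arm(increments=[[0, 0, 0, 0, 0, -0.04, 1], [0, 0, 0, -0.027, -0.041, -0.03, 1], [0, 0, 0, -0.027, -0.041, -0.02, 1], [0, 0, 0, -0.027, -0.041, 0, 1], [0, 0, 0, -0.027, -0.041, 0, 1], [0, 0, 0, -0.027, -0.041, 0, 1], [0, 0, 0, -0.027, -0.041, 0, 1], [0, 0, 0, -0.027, -0.041, 0, 1]])

```text
t: 15.62
eef_pos: [0.5585, 0.055, 0.1639]
tool_rot: [[-0.995, -0.101, -0.0], [-0.101, 0.995, 0.0], [0.0, 0.0, -1.0]]
ft_force: [0.5, 1.1, -0.1]
finger_gap: 0.715
grasp_force: 65.7
```

Request:
move_arm(increments=[[0, 0, 0, -0.027, -0.04, 0, 1], [0, 0, 0, -0.026, -0.039, 0, 1], [0, 0, 0, 0, 0, 0, 1], [0, 0, 0, 0, 0, 0, 1]])

```text
t: 16.12
eef_pos: [0.6179, -0.0168, 0.1634]
tool_rot: [[-0.995, -0.101, -0.001], [-0.101, 0.995, 0.0], [0.001, 0.001, -1.0]]
ft_force: [0.6, 0.4, -0.9]
finger_gap: 0.715
grasp_force: 65.8
```

```bash
python3 plan.py .6184 -.016 .078 95.7 1
```

```text
t 16.125 pos [ 0.6179 -0.0168  0.1634] yaw_y 95.78 q [-1.6 19.1 -4.9 66.   0.  -7.3] z-axis [-1.3e-03  4.0e-04 -1.0e+00] F [ 0.6  0.4 -0.9] gap 0.715 gf 65.8 D [ 0.0005  0.0008 -0.0854] turn -0.1
[0, 0, np.float64(0.001), np.float64(-0.0005), np.float64(0.0008), np.float64(0.0854)]
```

Request:
move_arm(increments=[[0, 0, 0, -0.0005, 0.001, 0.04, 1], [0, 0, 0, 0, 0, 0.03, 1], [0, 0, 0, 0, 0, 0.012, 1], [0, 0, 0, 0, 0, 0.003, 1], [0, 0, 0, 0, 0, 0.001, 1], [0, 0, 0, 0, 0, 0.001, 1], [0, 0, 0, 0, 0, 0, 1]])

```text
t: 17.0
eef_pos: [0.6192, -0.0159, 0.0776]
tool_rot: [[-0.995, -0.101, 0.001], [-0.101, 0.995, -0.0], [-0.001, -0.0, -1.0]]
ft_force: [-0.6, -0.1, -0.7]
finger_gap: 0.713
grasp_force: 65.8
```

Request:
move_arm(increments=[[0, 0, 0, 0, 0, 0.001, 1], [0, 0, 0, 0, 0, 0.001, 1], [0, 0, 0, 0, 0, 0, 1]])

```text
t: 17.38
eef_pos: [0.6192, -0.016, 0.0768]
tool_rot: [[-0.995, -0.101, 0.002], [-0.101, 0.995, -0.0], [-0.002, -0.0, -1.0]]
ft_force: [-4.2, 0.1, 10.8]
finger_gap: 0.716
grasp_force: 66.6
```

Request:
move_arm(increments=[[0, 0, 0, 0, 0, 0, -0.6], [0, 0, 0, 0, 0, 0, -0.6], [0, 0, 0, 0, 0, 0, -0.6], [0, 0, 0, 0, 0, -0.04, -0.6], [0, 0, 0, 0, 0, -0.05, -1], [0, 0, 0, 0, 0, -0.06, -1], [0, 0, 0, 0, 0, 0, -1]])

```text
t: 18.25
eef_pos: [0.621, -0.0159, 0.2306]
tool_rot: [[-0.995, -0.101, 0.009], [-0.101, 0.995, -0.0], [-0.009, -0.001, -1.0]]
ft_force: [0.9, 0.3, -0.4]
finger_gap: 0.999
grasp_force: 0.0
```

```bash
python3 - <<'E'
from h import *
c=snap('wrist','w7.png');np.save('c7.npy',c,allow_pickle=True)
im=cv2.imread('pics/w7.png');hsv=cv2.cvtColor(im,cv2.COLOR_BGR2HSV)
m=cv2.inRange(hsv,(0,110,50),(11,255,255))|cv2.inRange(hsv,(175,110,50),(180,255,255));m=cv2.morphologyEx(m,cv2.MORPH_OPEN,np.ones((3,3)))
for k in cv2.findContours(m,0,2)[0]:
    if cv2.contourArea(k)>800:
        w=np.array([ray(c,*q[0],.014)[:2] for q in k],np.float32);e=cv2.fitEllipse(w)
        print(cv2.boundingRect(k),np.round(e[0],4),np.round(e[1],4))
t=capture('top');print(ray(t,358,245,.06))
E
python3 plan.py .42 -.205 .22 95.7 6
```

```text
(243, 154, 69, 68) [ 0.6181 -0.0158] [0.0626 0.0642]
[ 0.41529338 -0.20515905  0.06      ]
t 18.35 pos [ 0.6191 -0.0159  0.2253] yaw_y 95.8 q [-1.5 17.9  1.3 73.3  0.  -7.3] z-axis [ 0.0014 -0.     -1.    ] F [0.2 0.8 0. ] gap 0.999 gf 0.0 D [-0.1991 -0.1891 -0.0053] turn -0.1
[0, 0, np.float64(0.0), np.float64(0.0362), np.float64(-0.028), np.float64(0.0009)]
[0, 0, np.float64(0.0), np.float64(0.0362), np.float64(-0.028), np.float64(0.0009)]
[0, 0, np.float64(0.0), np.float64(0.0362), np.float64(-0.028), np.float64(0.0009)]
[0, 0, np.float64(0.0), np.float64(0.0362), np.float64(-0.028), np.float64(0.0009)]
[0, 0, np.float64(0.0), np.float64(0.0362), np.float64(-0.028), np.float64(0.0009)]
[0, 0, np.float64(0.0), np.float64(0.0362), np.float64(-0.0281), np.float64(0.0009)]
```

View pics/w7.png

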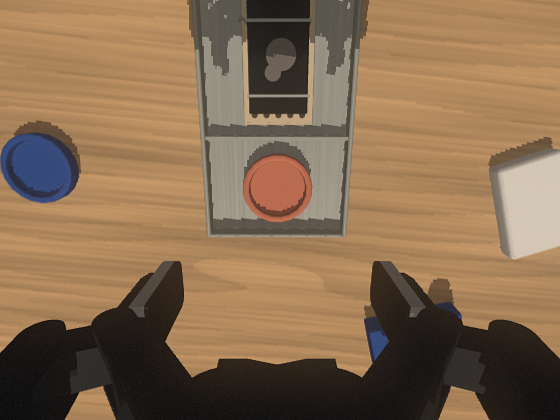

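w7 shows the dish flat in the short bay, bounding box (243,154) to (312,222), clear of the walls. Next, the cone.

Request:
move_arm(increments=[[0, 0, 0, 0.036, -0.028, 0, -1], [0, 0, 0, 0.036, -0.028, 0, -1], [0, 0, 0, 0.036, -0.028, 0, -1], [0, 0, 0, 0.036, -0.028, 0, -1], [0, 0, 0, 0.036, -0.028, 0, -1], [0, 0, 0, 0.036, -0.028, 0, -1], [0, 0, 0, 0, 0, 0, -1], [0, 0, 0, 0, 0, 0, -1]])

```text
t: 19.35
eef_pos: [0.4206, -0.2047, 0.2236]
tool_rot: [[-0.995, -0.1, -0.002], [-0.1, 0.995, 0.001], [0.001, 0.001, -1.0]]
ft_force: [0.1, -0.6, -0.1]
finger_gap: 0.999
grasp_force: 0.0
```

```bash
python3 - <<'E'
from h import *
c=snap('wrist','w8.png');np.save('c8.npy',c,allow_pickle=True)
for z in(0,.06): print(proj(c,[.4178,-.205,z]))
E
python3 plan.py .42 -.205 .1 95.7 1
```

```text
(np.float64(275.98740320114774), np.float64(189.36509820357742))
(np.float64(275.849397761016), np.float64(207.77233820025165))
t 19.4 pos [ 0.421  -0.2044  0.2239] yaw_y 95.82 q [-25.9   1.9 -18.2  70.1   0.  -31.7] z-axis [-0.0013  0.001  -1.    ] F [ 0.6 -0.6 -0.1] gap 1.002 gf 0.0 D [-0.001  -0.0006 -0.1239] turn -0.1
[0, 0, np.float64(0.002), np.float64(0.001), np.float64(-0.0005), np.float64(0.1239)]
```

View pics/w8.png

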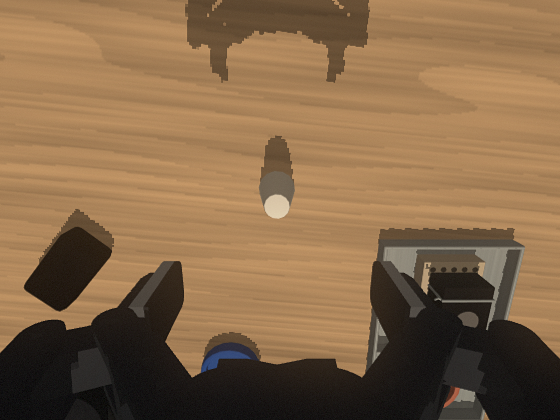

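w8 shows the cone upright, with its top at (277,206). That puts it at about (0.4165, −0.204), so the tool needs +4.5 mm in x.

Request:
move_arm(increments=[[0, 0, 0, 0.0045, 0, 0.04, -1], [0, 0, 0, 0, 0, 0.05, -1], [0, 0, 0, 0, 0, 0.03, -1], [0, 0, 0, 0, 0, 0.012, -0.3], [0, 0, 0, 0, 0, 0, 0.2], [0, 0, 0, 0, 0, 0, 0.6], [0, 0, 0, 0, 0, 0, 1], [0, 0, 0, 0, 0, 0, 1]])

```text
t: 20.4
eef_pos: [0.4175, -0.2057, 0.0946]
tool_rot: [[-0.995, -0.101, 0.003], [-0.101, 0.995, -0.001], [-0.003, -0.001, -1.0]]
ft_force: [-0.2, 1.0, 6.2]
finger_gap: 0.294
grasp_force: 59.1
```

Request:
move_arm(increments=[[0, 0, 0, 0, 0, 0, 1], [0, 0, 0, 0, 0, 0, 1]])

```text
t: 20.65
eef_pos: [0.4175, -0.2057, 0.0946]
tool_rot: [[-0.995, -0.101, 0.003], [-0.101, 0.995, -0.001], [-0.003, -0.001, -1.0]]
ft_force: [0.2, 1.2, 5.9]
finger_gap: 0.292
grasp_force: 59.1
```

```bash
python3 plan.py .6188 -.0159 .19 95.8 8
```

```text
t 20.65 pos [ 0.4175 -0.2057  0.0946] yaw_y 95.8 q [-26.2   5.9 -30.8  53.    0.  -32. ] z-axis [ 3.2e-03 -8.0e-04 -1.0e+00] F [0.2 1.2 5.9] gap 0.292 gf 59.1 D [0.2013 0.1898 0.0954] turn -0.0
[0, 0, np.float64(0.0), np.float64(-0.0274), np.float64(0.0211), np.float64(-0.0119)]
[0, 0, np.float64(0.0), np.float64(-0.0274), np.float64(0.0211), np.float64(-0.0119)]
[0, 0, np.float64(0.0), np.float64(-0.0274), np.float64(0.0211), np.float64(-0.0119)]
[0, 0, np.float64(0.0), np.float64(-0.0274), np.float64(0.0211), np.float64(-0.0119)]
[0, 0, np.float64(0.0), np.float64(-0.0274), np.float64(0.0211), np.float64(-0.0119)]
[0, 0, np.float64(0.0), np.float64(-0.0274), np.float64(0.0211), np.float64(-0.0119)]
[0, 0, np.float64(0.0), np.float64(-0.0274), np.float64(0.0211), np.float64(-0.0119)]
[0, 0, np.float64(0.0), np.float64(-0.0274), np.float64(0.0211), np.float64(-0.0119)]
```

Request:
move_arm(increments=[[0, 0, 0, 0, 0, -0.05, 1], [0, 0, 0, -0.014, 0.011, -0.03, 1], [0, 0, 0, -0.027, 0.021, 0, 1], [0, 0, 0, -0.032, 0.024, 0, 1], [0, 0, 0, -0.032, 0.025, 0, 1], [0, 0, 0, -0.032, 0.025, 0, 1], [0, 0, 0, -0.032, 0.025, 0, 1], [0, 0, 0, -0.027, 0.021, 0, 1]])

```text
t: 21.65
eef_pos: [0.5972, -0.0332, 0.1734]
tool_rot: [[-0.995, -0.101, 0.001], [-0.101, 0.995, -0.0], [-0.001, -0.0, -1.0]]
ft_force: [0.5, -0.6, -0.3]
finger_gap: 0.297
grasp_force: 59.1
```

Request:
move_arm(increments=[[0, 0, 0, -0.015, 0.011, 0, 1], [0, 0, 0, -0.008, 0.006, 0, 1], [0, 0, 0, 0, 0, 0, 1], [0, 0, 0, 0, 0, 0, 1], [0, 0, 0, 0, 0, 0, 1]])

```text
t: 22.28
eef_pos: [0.6167, -0.0157, 0.1731]
tool_rot: [[-0.995, -0.1, -0.0], [-0.1, 0.995, -0.0], [0.0, -0.0, -1.0]]
ft_force: [0.1, -0.1, -1.4]
finger_gap: 0.292
grasp_force: 59.1
```

```bash
python3 plan.py .6188 -.0159 .107 95.8 1;python3 - <<'E'
from h import *
c=snap('wrist','w9.png')
for z in(.011,.018): print(proj(c,[.6186,-.0159,z]))
E
```

```text
t 22.275 pos [ 0.6167 -0.0157  0.1731] yaw_y 95.74 q [-1.5 18.7 -4.3 67.  -0.  -7.2] z-axis [-0.e+00 -1.e-04 -1.e+00] F [ 0.1 -0.1 -1.4] gap 0.292 gf 59.1 D [ 0.0021 -0.0002 -0.0661] turn 0.1
[0, 0, np.float64(-0.001), np.float64(-0.002), np.float64(-0.0004), np.float64(0.0661)]
(np.float64(275.7734586287142), np.float64(213.83369849915906))
(np.float64(275.73752373676865), np.float64(216.7456280467281))
```

View pics/w9.png

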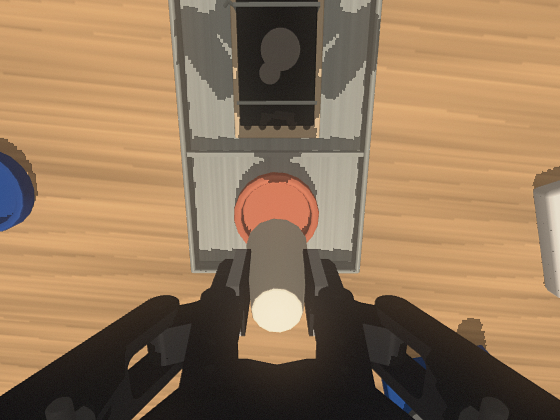

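w9 shows the cone held upright, with its top at (277,311), and the dish at (277,213). I'll check the cone's fore-aft offset.

```bash
python3 - <<'E'
from h import *
c=capture('wrist');print(ray(c,277,310.5,.1385)-read_state()['eef_pos'])
im=cv2.imread('pics/w9.png');hsv=cv2.cvtColor(im,cv2.COLOR_BGR2HSV)
m=cv2.inRange(hsv,(0,110,50),(11,255,255));ys,xs=np.where(m[150:215,200:350]);print('dish top row',ys.min()+150,'cols',xs.min()+200,xs.max()+200)
print(ray(c,277,ys.min()+150,.018), ray(c,(xs.min()+xs.max())/2+200,213,.018))
E
```

```text
[-0.00104372  0.00043591 -0.03459012]
dish top row 172 cols 234 318
[ 0.58505823 -0.01825791  0.018     ] [ 0.61576552 -0.01590505  0.018     ]
```

Request:
move_arm(increments=[[0, 0, 0, -0.002, 0, 0.03, 1], [0, 0, 0, 0, 0, 0.025, 1], [0, 0, 0, 0, 0, 0.008, 1], [0, 0, 0, 0, 0, 0.002, 1], [0, 0, 0, 0, 0, 0.001, 1], [0, 0, 0, 0, 0, 0.001, 1], [0, 0, 0, 0, 0, 0, 1]])

```text
t: 23.25
eef_pos: [0.6195, -0.0148, 0.1065]
tool_rot: [[-0.995, -0.101, 0.001], [-0.101, 0.995, 0.0], [-0.001, -0.0, -1.0]]
ft_force: [0.6, 0.3, -0.7]
finger_gap: 0.295
grasp_force: 59.1
```

Request:
move_arm(increments=[[0, 0, 0, 0.0005, -0.001, 0.0005, 1], [0, 0, 0, 0, 0, 0.001, 1], [0, 0, 0, 0, 0, 0.0005, 1], [0, 0, 0, 0, 0, 0, 1]])

```text
t: 23.75
eef_pos: [0.619, -0.016, 0.1056]
tool_rot: [[-0.995, -0.101, 0.001], [-0.101, 0.995, -0.0], [-0.001, -0.0, -1.0]]
ft_force: [-3.6, 0.3, 9.5]
finger_gap: 0.297
grasp_force: 60.7
```

Contact is at the predicted height, so I'll release gently and back away, straight up then clear.

Request:
move_arm(increments=[[0, 0, 0, 0, 0, 0, 0.25], [0, 0, 0, 0, 0, 0, 0], [0, 0, 0, 0, 0, 0, -0.3], [0, 0, 0, 0, 0, 0, -0.5], [0, 0, 0, 0, 0, -0.03, -0.5], [0, 0, 0, 0, 0, -0.05, -0.5], [0, 0, 0, 0, 0, -0.06, -0.5], [0, 0, 0, 0, 0, -0.05, -0.5]])

```text
t: 24.75
eef_pos: [0.6188, -0.0159, 0.2963]
tool_rot: [[-0.995, -0.101, 0.001], [-0.101, 0.995, -0.0], [-0.001, -0.0, -1.0]]
ft_force: [0.3, -1.1, -0.1]
finger_gap: 0.749
grasp_force: 0.0
```

Request:
move_arm(increments=[[0, 0, 0, 0.06, 0, 0, -0.5], [0, 0, 0, 0.06, 0, 0, -0.5], [0, 0, 0, 0.06, 0, 0, -0.5], [0, 0, 0, 0.04, 0, 0, -0.5], [0, 0, 0, 0, 0, 0, -0.5], [0, 0, 0, 0, 0, 0, -0.5]])

```text
t: 25.5
eef_pos: [0.4005, -0.0381, 0.2942]
tool_rot: [[-0.995, -0.101, 0.001], [-0.101, 0.995, -0.0], [-0.001, -0.0, -1.0]]
ft_force: [-0.2, 0.5, 0.5]
finger_gap: 0.746
grasp_force: 0.0
```

```bash
python3 - <<'E'
from h import *
a=snap('scene')['img'];b=snap('top')['img']
A=cv2.resize(a[190:310,170:350],(800,533))[:,:400*2];
A=cv2.resize(a[200:290,205:335],(400,277),interpolation=cv2.INTER_CUBIC);B=cv2.resize(b[150:260,240:400],(400,277),interpolation=cv2.INTER_CUBIC)
F=cv2.resize(a,(400,300));G=cv2.resize(b,(400,300))
cv2.imwrite('pics/fin.png',cv2.cvtColor(np.vstack([np.hstack([A,B]),np.hstack([F,G])]),cv2.COLOR_RGB2BGR))
E
```

```text
(no output)
```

View pics/fin.png

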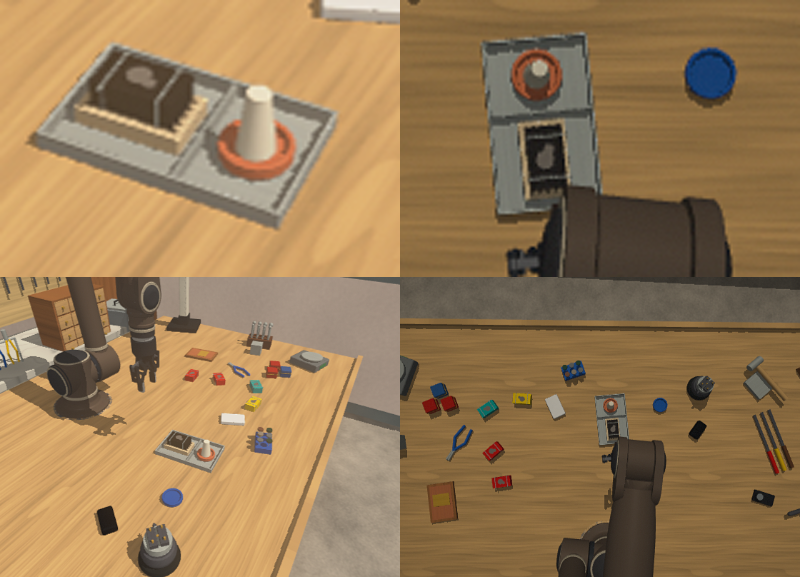

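The final view shows all four parts in place. It also shows a dark block with a grey spot at top pixel (508,308), which I had taken for the gripper's camera. I'll look at it before handing in.

```bash
python3 - <<'E'
from h import *
b=snap('top')['img'];w=cv2.imread('pics/wrist0.png')
A=cv2.resize(b[285:330,475:540],(400,277),interpolation=cv2.INTER_CUBIC)[:,:,::-1]
cv2.imwrite('pics/chk.png',np.hstack([A,cv2.resize(w,(370,277))]))
E
```

```text
(no output)
```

View pics/chk.png

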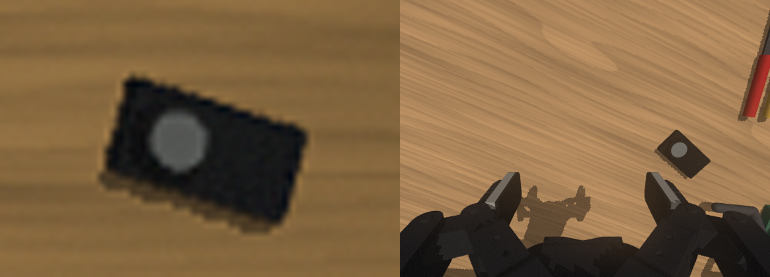

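The block has no wires and only one off-centre round spot, so it is a look-alike. The wire-bound block already placed is the right one, so I'm handing in.

```bash
python3 -c "
from plant import *
print(job_done())"
```

```text
the job is handed in; nothing more can be done
None
```

The tray is laid up as asked and handed in at about 26 s: board with charcoal on top in the long bay, dish with the cone upright in the short bay, and nothing else touched.

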